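# Reset the tripped heat-lamp breaker

## Task

The heat lamps over the pass have gone out: their breaker, the one with the orange lever in the open distribution box on the counter, has tripped and its lever stands halfway. Reset it by pushing the orange lever fully to off (the red dot), then throwing it fully to on (the green dot), and let go. Leave the two black levers beside it as they are.

Things in the scene. Friction and masses are not known exactly. Their poses are not given: they have to be found in the camera images.
- lamp_lever (a joint): Orange paddle, 12 mm thick, 26 wide, 58 long, standing on a hinge level with its breaker's flat top. Rad: 0 = fully off, leaning 0.5 towards the red dot; 0.5 = upright; 1.0 = fully on, leaning 0.5 towards the green dot. Starts at 0.38 to 0.62. Needs 4 N near its tip, 6 N halfway; stays where left; hard stops at both ends. Push its upper half: lower down, its tip can catch under the gripper.
- lamp_pivot (a point): On the orange lever's hinge line, mid-top of its grey breaker (top 150 x 80 mm, 80 mm above the counter). x is level and points from off (red dot at -62 mm) to on (green dot at +62 mm), y along the hinge, z up. Three breakers in a row along y, any order, 90 mm apart; only levers rise above their tops. Wine bottle (290 mm tall) and food tub (102 mm) stand 90 mm or more from here.
- fridge_lever (a joint): Black lever with a white tip of a neighbouring breaker, same shape and scale as the orange one; it is on (about 1.0) and must stay on.
- fryer_lever (a joint): Black lever with a white tip of the other neighbouring breaker, same shape and scale; it is switched off (about 0) on purpose and must stay off.

How it is judged:
By the outcome, as a careful person would: the job done as asked, in the order asked, and still so for the second after the job is handed in, with the robot touching nothing.
It also fails if it takes over 38 s, if anything falls off the work surface, if the arm or the gripper's body presses on something with over 40 N, if the wrist force passes 120 N, or if a joint passes its speed limit or range.

## Robot

A 6-joint arm with a two-finger parallel gripper is mounted at the origin on the work surface. World frame = base frame: x ahead of the robot, y to its left, z up, the work surface at z = 0. Lengths are in m, angles in rad, forces in N, time in s.
With the tool pointing down it reaches from about 0.25 to 0.725 m from the base axis. Payload 4 kg.
Tool frame: the origin (TCP) lies midway between the tips of the shut fingers; the grasp point (between the pads) lies 19 mm behind it; z points along the fingers, y is the line along which they close (so a half turn about z gives the same grasp; the last joint's range is limited). The gripper opens to 85 mm and grips with 20 to 120 N. Pads are 22 mm wide; open, the fingers measure 114 mm over their backs; the gripper's body (76 mm by 85 mm) begins 54 mm behind the grasp point. The pads swing forward as they close: fully open they stand 13 mm farther back than shut.
Start: joints at [1.28, 0.241, 0.005, 1.335, 0, 1.571], TCP at [0.143, 0.479, 0.231] pointing down, gripper open.
Joint ranges: [-2.72, 2.72], [-1.05, 1.87], [-1.09, 1.28], [-1.99, 2.15], [-1.42, 1.44], [-3.14, 3.14]. Speed limits (rad/s): [2.79, 2.79, 3.14, 3.14, 3.14, 3.14].

## Interface

Orientations are given as a unit quaternion [x, y, z, w].
In Python, from workcell import monitor, vision, job gives the robot as it stands.
- The arm moves only by the tool move_arm, never from a script. Its argument "moves" is a list that holds one entry, the list of rows, each a list of 5 numbers: the shift along the world's x, y, z in m, then the turn about the world's z in degrees, then the opening in per cent of the stroke, from 0 (shut) to 100 (fully open). In form: [[[x, y, z, turn, gripper], ...]]. A call has 1 to 5 rows; each row is the pose to reach, as a shift and turn from the pose commanded when the call began; what a row does not reach only later rows make up. A row lasts 1/8 s, in which the tool goes at most 62.5 mm and 10.7 degrees, less where a joint would pass 70% of its speed; a pose out of reach is approached as far as the arm can. A call with a gripper value outside its range is refused whole. The fingers move at their own pace and stop on an object; the grip force is fixed at half the most. Time passes only in rows, so rows that repeat a pose let the fingers close. It gives the time, the measured TCP pose, the force, the opening and the grip force at its end, in the units of the state.
- monitor.get_obs(): the state, without advancing time (a new reading comes with each control period).
- vision.camera(name): name is "scene" or "top"; returns a dict with "color" (384x512x3 uint8, red, green, blue), "camera_matrix" (3x3 intrinsics, pixels), "k1" (the pictures are not rectified: a ray, as slopes to the right and down, at radius r is drawn at 1 + k1 r^2 times it, then the intrinsics apply), "eye" and "attitude" of the camera in the world. Camera axes: x right, y up, looking along -z (the intrinsics and any distortion apply to the point x, -y, -z); pixel columns grow to the right and rows downward; lengths in m; the calibration is good to about 2 mm. A picture is of the moment at which its call begins. There is no depth.
- job.job_done(): hands the job in; it is judged then, once.
The state is a dict: "clock": time; "joint_pos": joint angles; "joint_vel": joint speeds; "tau": joint torques, N m; "eef_pos": TCP position; "tool_rot": TCP orientation; "ft_force": force on the tool from outside, world axes, zero at the start; "ft_torque": the same for the moment, N m; "grip_width": finger opening in m; "grasp_force": force on a finger pad.
Only numpy, scipy, OpenCV 4.12 (cv2) and the standard library are available. Lean on these libraries where they do the work, as an engineer would, in place of code of your own. Each camera call takes 0.05 s, during which the arm holds its last target. There are 200 camera calls.

## Working session

There is one attempt and no reset: what is moved stays moved. The work goes in short steps, Python scripts to look and compute and a tool call to move; the robot and the scene stay as the last step left them, time stands still between calls to the robot, and variables do not carry over. Pictures are saved under pics/ and viewed, at most 10 in all, crops included, and the job is handed in when it is done.

Besides the shell and the picture viewer there is one more tool, called as a command line: name --argument value ..., lists and objects as JSON in quotes. move_arm: Moves the arm, as the interface text tells. Its arguments: {"type":"object","properties":{"moves":{"type":"array","items":{"type":"array","items":{"type":"array","items":{"type":"number"}}}}},"required":["moves"]}

```bash
mkdir -p pics; cat > h.py <<'E'
import numpy as np, cv2
from workcell import monitor, vision, job
def snap(n,f):
    c=vision.camera(n); cv2.imwrite('pics/'+f,c['color'][:,:,::-1]); return c
def R_of(a):
    a=np.array(a,float)
    if a.shape==(3,3): return a
    from scipy.spatial.transform import Rotation
    return Rotation.from_quat(a).as_matrix()
def pix2w(c,u,v,z):
    K=np.array(c['camera_matrix']); p=cv2.undistortPoints(np.array([[[u,v]]],float),K,np.array([c['k1'],0,0,0.]))[0,0]
    d=R_of(c['attitude'])@np.array([p[0],-p[1],-1]); e=np.array(c['eye']); return e+d*(z-e[2])/d[2]
def w2pix(c,P):
    q=R_of(c['attitude']).T@(np.array(P)-np.array(c['eye'])); s=np.array([q[0],-q[1]])/-q[2]
    s=s*(1+c['k1']*(s@s)); K=np.array(c['camera_matrix']); return K[:2,:2]@s+K[:2,2]
E
python3 - <<'E'
from h import *
for n in('scene','top'):
    c=snap(n,n+'1.png'); print(n,c['eye'],c['attitude'],c['k1'],c['camera_matrix'])
a,b=[cv2.imread('pics/%s1.png'%n) for n in('scene','top')]
o=monitor.get_obs(); print(o['clock'],o['eef_pos'],o['tool_rot'],o['ft_force'])
E
```

```text
scene [0.99774573 0.33492485 0.53312527] [0.18909702 0.38772049 0.7994445  0.41809524] -0.18017576641342295 [[448.76617552   0.         250.11751327]
 [  0.         448.76617552 192.00172192]
 [  0.           0.           1.        ]]
top [0.52278682 0.02237302 0.75828973] [ 0.04509339 -0.02726633 -0.69659385  0.71552788] -0.13659386602461074 [[437.03547611   0.         249.83075092]
 [  0.         437.03547611 194.62431061]
 [  0.           0.           1.        ]]
0.1 [0.14319149 0.47846296 0.23050714] [ 1.44889874e-01  9.89447337e-01 -9.35993163e-04 -1.24654218e-04] [ 0.59183168  0.74982803 -0.63436906]
```

View pics/scene1.png

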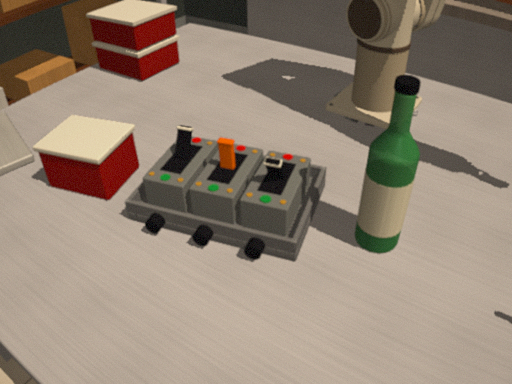

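View pics/top1.png

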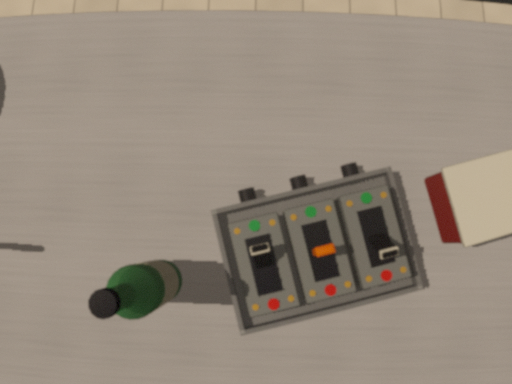

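Top view: the orange lever is in the middle, tip at about (324,250), with its green dot at (311,212) and red dot at (331,289). The left black lever (tip 260,249) is on and the right one (tip 389,253) is off. The bottle is at the left and the tub at the right.

```bash
python3 - <<'E'
from h import *
c=vision.camera('top'); s=vision.camera('scene')
g=pix2w(c,311,212,.08); r=pix2w(c,331,289,.08); m=(g+r)/2; d=g-r
print('g',g,'r',r,'dist',np.linalg.norm(d),'piv',m,'yaw',np.degrees(np.arctan2(d[1],d[0])))
gs=pix2w(s,213,188,.08); rs=pix2w(s,241,148,.08); print('scene',gs,rs,np.linalg.norm(gs-rs),(gs+rs)/2)
x=d/np.linalg.norm(d)
for n,cc in(('top',c),('scene',s)):
    im=cc['color'].astype(int); k=(im[...,0]>170)&(im[...,1]<130)&(im[...,1]>50)&(im[...,2]<50)
    k=np.uint8(k); N,l,st,ce=cv2.connectedComponentsWithStats(k); print(n,[(t,np.round(q)) for t,q in zip(st[1:].tolist(),ce[1:]) if t[4]>20])
print('tiptop',(pix2w(c,324,250,.138)-m)@x)
for n,u in(('fridge',(260,249)),('fryer',(389,253))):
    p=pix2w(c,*u,.131); print(n,p,(p-m)@x)
print('bottle',pix2w(c,104,303,.29))
print('tub corners',pix2w(c,443,172,.102),pix2w(c,470,243,.102))
E
```

```text
g [ 0.56755574 -0.05531369  0.08      ] r [ 0.44967121 -0.08836765  0.08      ] dist 0.12243090789550538 piv [ 0.50861347 -0.07184067  0.08      ] yaw 15.663110322013525
scene [ 0.57082356 -0.05478031  0.08      ] [ 0.44998122 -0.08677269  0.08      ] 0.12500554222537855 [ 0.51040239 -0.0707765   0.08      ]
top [([315, 245, 19, 11, 139], array([324., 250.]))]
scene [([218, 138, 17, 30, 136], array([229., 148.]))]
tiptop 0.0027882004918131104
fridge [0.50940482 0.02241458 0.131     ] 0.02620904597543187
fryer [ 0.50785891 -0.16320009  0.131     ] -0.02539181189824556
bottle [0.44849082 0.18983083 0.29      ]
tub corners [ 0.63279775 -0.25780844  0.102     ] [ 0.52404808 -0.30003412  0.102     ]
```

move_arm --moves '[[[0.022,-0.054,0,6,0],[0.045,-0.108,0,13,0],[0.067,-0.162,0,19,0],[0.09,-0.217,0,26,0],[0.112,-0.271,0,32,0]]]'

```text
clock: 0.82
eef_pos: [0.2557, 0.2063, 0.2313]
tool_rot: [-0.136, 0.991, 0.0, 0.0]
ft_force: [1.0, -0.1, -0.1]
grip_width: 0.0002
grasp_force: 0.0
```

move_arm --moves '[[[0.023,-0.054,0,0,0],[0.045,-0.108,0,0,0],[0.09,-0.14,0,0,0],[0.14,-0.175,0,0,0],[0.14,-0.175,0,0,0]]]'

```text
clock: 1.45
eef_pos: [0.3979, 0.0307, 0.2307]
tool_rot: [-0.131, 0.991, -0.0, 0.0]
ft_force: [-0.7, -0.3, 0.3]
grip_width: 0.0001
grasp_force: 0.0
```

move_arm --moves '[[[0.05,-0.03,0,0,0],[0.1,-0.06,0,0,0],[0.155,-0.09,-0.02,0,0],[0.155,-0.09,-0.04,0,0],[0.155,-0.09,-0.04,0,0]]]'

```text
clock: 2.08
eef_pos: [0.5485, -0.0564, 0.1887]
tool_rot: [-0.134, 0.991, 0.001, -0.003]
ft_force: [-0.2, -0.5, 0.8]
grip_width: 0.0001
grasp_force: 0.0
```

```bash
python3 - <<'E'
from h import *
s=snap('scene','s2.png'); o=monitor.get_obs(); p=o['eef_pos']; print(p,w2pix(s,p))
piv=np.array([.5095,-.0713]);t=np.radians(15.3);R=np.array([[np.cos(t),np.sin(t)],[-np.sin(t),np.cos(t)]])
print('local',R@(p[:2]-piv))
E
```

```text
[ 0.54901296 -0.0562155   0.19048915] [216.10731518 123.16686337]
local [0.04209291 0.00412346]
```

View pics/s2.png

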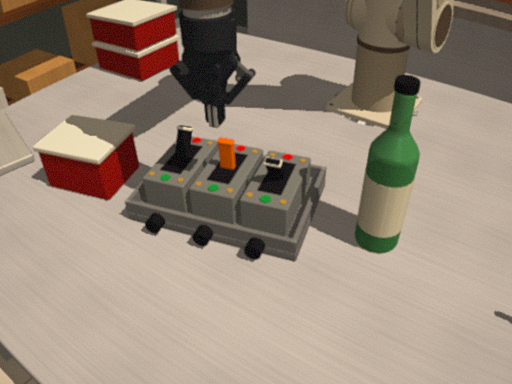

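The fingertips show at (216,123), as projected, on the green side of the still-upright orange lever. I'll go down and push towards off.

move_arm --moves '[[[0.001,-0.004,-0.04,0,0],[0.001,-0.004,-0.076,0,0],[0.001,-0.004,-0.076,0,0],[0.001,-0.004,-0.076,0,0]]]'

```text
clock: 2.62
eef_pos: [0.5523, -0.0605, 0.1178]
tool_rot: [-0.134, 0.991, -0.0, 0.002]
ft_force: [-0.4, 0.2, 0.8]
grip_width: -0.0
grasp_force: 0.0
```

move_arm --moves '[[[-0.01,-0.003,0,0,0],[-0.019,-0.005,0,0,0],[-0.029,-0.008,0,0,0],[-0.037,-0.01,0,0,0],[-0.037,-0.01,0,0,0]]]'

```text
clock: 3.25
eef_pos: [0.5152, -0.071, 0.1166]
tool_rot: [-0.133, 0.991, -0.0, 0.002]
ft_force: [3.3, 2.2, 3.4]
grip_width: 0.0001
grasp_force: 1.9
```

move_arm --moves '[[[-0.004,-0.001,0,0,0],[-0.007,-0.002,0,0,0],[-0.007,-0.002,0,0,0]]]'

```text
clock: 3.62
eef_pos: [0.5081, -0.073, 0.1155]
tool_rot: [-0.133, 0.991, -0.0, 0.001]
ft_force: [5.1, 2.0, 0.1]
grip_width: 0.0001
grasp_force: 2.2
```

move_arm --moves '[[[-0.003,-0.001,0,0,0],[-0.003,-0.001,0,0,0]]]'

```text
clock: 3.88
eef_pos: [0.5057, -0.0738, 0.1156]
tool_rot: [-0.134, 0.991, 0.0, 0.001]
ft_force: [6.0, 3.0, -0.5]
grip_width: 0.0002
grasp_force: 2.5
```

move_arm --moves '[[[-0.003,-0.001,0,0,0],[-0.003,-0.001,0,0,0]]]'

```text
clock: 4.12
eef_pos: [0.5051, -0.0742, 0.1163]
tool_rot: [-0.134, 0.991, 0.0, 0.004]
ft_force: [10.9, 4.8, -1.1]
grip_width: 0.0001
grasp_force: 4.4
```

move_arm --moves '[[[-0.003,-0.001,0,0,0],[-0.003,-0.001,0,0,0]]]'

```text
clock: 4.38
eef_pos: [0.5046, -0.0747, 0.1172]
tool_rot: [-0.134, 0.991, 0.001, 0.007]
ft_force: [14.8, 6.4, -1.3]
grip_width: 0.0001
grasp_force: 6.3
```

move_arm --moves '[[[0.02,0.006,0,0,0],[0.02,0.006,0.05,0,0],[0.0,0.0,0.08,0,0],[-0.042,-0.011,0.08,0,0],[-0.042,-0.011,0.08,0,0]]]'

```text
clock: 5.0
eef_pos: [0.4519, -0.0875, 0.1947]
tool_rot: [-0.133, 0.991, 0.0, -0.003]
ft_force: [0.2, -0.2, 0.2]
grip_width: -0.0002
grasp_force: 0.0
```

```bash
python3 - <<'E'
from h import *
s=snap('scene','s3.png'); p=monitor.get_obs()['eef_pos']
piv=np.array([.5095,-.0713]);t=np.radians(15.3);R=np.array([[np.cos(t),np.sin(t)],[-np.sin(t),np.cos(t)]])
print('local',R@(p[:2]-piv),p)
i=cv2.imread('pics/s3.png')[90:250,110:340]; cv2.imwrite('pics/s3c.png',cv2.resize(i,None,fx=3,fy=3))
for a in (0,.5,1): print(a,[w2pix(s,np.r_[piv+R.T@[-.058*np.sin(.5-a),0],.08+.058*np.cos(.5-a)])])
E
```

```text
local [-0.05785017 -0.00087963] [ 0.4539323  -0.08741356  0.19482576]
0 [array([232.51941844, 133.35142453])]
0.5 [array([226.07831983, 138.04650197])]
1 [array([219.74669715, 150.45805289])]
```

View pics/s3c.png

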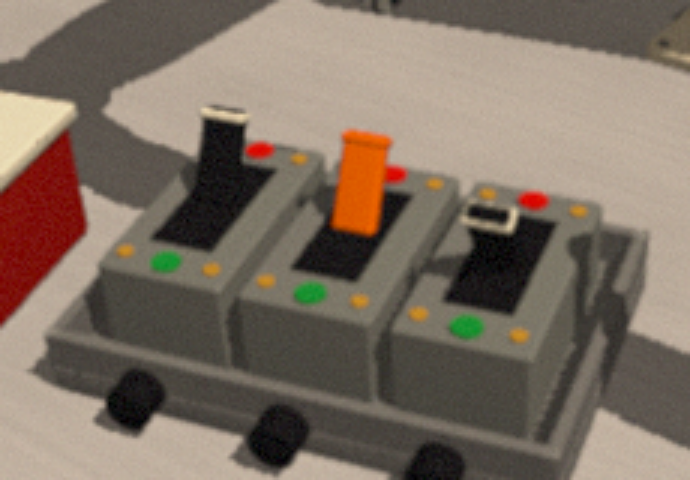

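The crop shows the orange tip at full-image (232,136). That matches the fully-off projection (232,133), so it leans like the off black lever. Next I'll go down on the red side and push to on.

move_arm --moves '[[[0,0,-0.04,0,0],[0,0,-0.077,0,0],[0,0,-0.077,0,0]]]'

```text
clock: 5.42
eef_pos: [0.4536, -0.0865, 0.1153]
tool_rot: [-0.134, 0.991, 0.001, -0.004]
ft_force: [-0.1, -0.5, -0.1]
grip_width: -0.0001
grasp_force: 0.0
```

move_arm --moves '[[[0.01,0.003,0,0,0],[0.02,0.0055,0,0,0],[0.03,0.008,0,0,0],[0.04,0.011,0,0,0],[0.046,0.0125,0,0,0]]]'

```text
clock: 6.05
eef_pos: [0.5035, -0.0747, 0.1198]
tool_rot: [-0.133, 0.991, -0.001, 0.001]
ft_force: [-4.6, -1.7, 4.3]
grip_width: 0.0001
grasp_force: 2.8
```

move_arm --moves '[[[0.004,0.001,0,0,0],[0.008,0.002,0,0,0],[0.008,0.002,0,0,0]]]'

```text
clock: 6.42
eef_pos: [0.5109, -0.0726, 0.1183]
tool_rot: [-0.133, 0.991, -0.0, 0.0]
ft_force: [-2.0, -1.1, 2.3]
grip_width: 0.0
grasp_force: 1.7
```

move_arm --moves '[[[0.004,0.001,0,0,0],[0.004,0.001,0,0,0]]]'

```text
clock: 6.68
eef_pos: [0.5136, -0.0717, 0.1176]
tool_rot: [-0.133, 0.991, -0.0, -0.001]
ft_force: [-3.9, -2.9, 0.2]
grip_width: 0.0003
grasp_force: 2.1
```

move_arm --moves '[[[0.003,0.001,0,0,0],[0.003,0.001,0,0,0]]]'

```text
clock: 6.92
eef_pos: [0.514, -0.0716, 0.1175]
tool_rot: [-0.133, 0.991, -0.001, -0.004]
ft_force: [-9.8, -5.6, 3.8]
grip_width: -0.0003
grasp_force: 6.0
```

move_arm --moves '[[[0.003,0.001,0,0,0],[0.003,0.001,0,0,0]]]'

```text
clock: 7.18
eef_pos: [0.5142, -0.0715, 0.1173]
tool_rot: [-0.132, 0.991, -0.001, -0.006]
ft_force: [-16.4, -8.1, 10.2]
grip_width: 0.0004
grasp_force: 10.2
```

move_arm --moves '[[[0.002,0.0005,0,0,0],[0.002,0.0005,0,0,0]]]'

```text
clock: 7.42
eef_pos: [0.5144, -0.0714, 0.1173]
tool_rot: [-0.132, 0.991, -0.002, -0.008]
ft_force: [-20.4, -8.2, 13.1]
grip_width: 0.0
grasp_force: 12.9
```

The lever is against the stop, so I'll retreat towards red, go up and look.

move_arm --moves '[[[-0.03,-0.008,0,0,0],[-0.035,-0.009,0.05,0,0],[-0.06,-0.016,0.1,0,0],[-0.06,-0.016,0.1,0,0]]]'

```text
clock: 7.92
eef_pos: [0.4651, -0.0852, 0.2229]
tool_rot: [-0.133, 0.991, -0.001, 0.005]
ft_force: [1.0, 0.3, -0.5]
grip_width: 0.0004
grasp_force: 0.0
```

```bash
python3 - <<'E'
from h import *
s=snap('scene','s4.png'); print(monitor.get_obs()['eef_pos'],monitor.get_obs()['ft_force'])
i=cv2.imread('pics/s4.png')[90:250,110:340]; cv2.imwrite('pics/s4c.png',cv2.resize(i,None,fx=3,fy=3))
E
```

```text
[ 0.46448229 -0.0848879   0.22067626] [-0.60530672 -0.90605459 -0.68532986]
```

View pics/s4c.png

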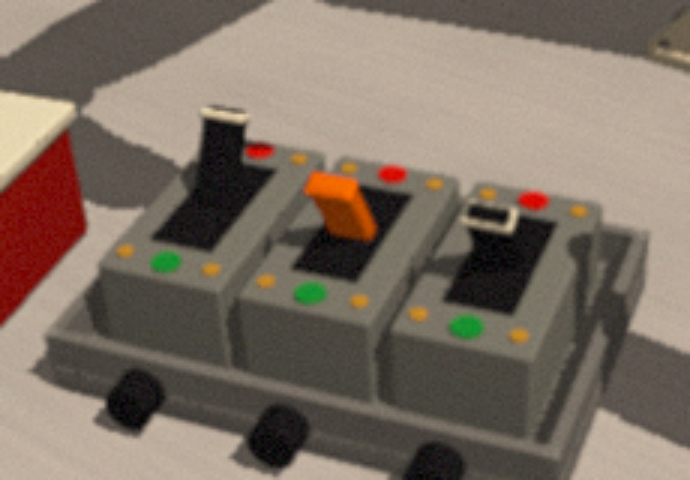

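The orange tip is at about (221,151), which matches fully on (220,150). The black levers haven't moved and the arm is clear.

```bash
python3 -c "
from workcell import job; print(job.job_done())"
```

```text
the job is handed in; nothing more can be done
None
```

I pushed the orange lever fully to off, then fully to on, and let go. The last picture shows it fully on with both black levers unmoved, and the job is handed in.

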